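# Reset the delivery arm of a fraction collector

## Task

Loosen the clamp lever on top of the fraction collector's post by turning it anticlockwise through well over half its travel, swing the delivery arm round until its pointer stands exactly opposite the tip of the index clip on the graduated arc, then turn the lever back clockwise as far as it goes so that the arm is clamped there. Leave the loose vials, the bottles and the mouse where they are.

Things in the scene. Friction and masses are not known exactly. Their poses are not given: they have to be found in the camera images.
- collector: Fraction collector, fixed: white base (x -70 to 190, y +-165, 28 mm high), post and, on 3 pillars, an aluminium arc plate with 5-degree lines (radius 155 to 185 mm, top z = 98 mm, +-66 deg). Origin on the bench under the vertical pivot axis; angles count anticlockwise from its x axis, which points from the post to mid-arc. Fixed vials stand on the base at radius 105 mm, tops at z = 60 mm.
- head (a joint): Delivery arm's angle about the pivot (rad, anticlockwise from above, +-1.0; 0 along collector x). White bar 20 mm wide, radius 27 to 137 mm, z 101 to 123 mm; below it at radius 105 mm a nozzle 12 mm thick down to z 79 mm; a thin dark pointer at its end. Held fast while clamped (to over 20 N); loose, it swings under 2 to 3 N pushed on its side near the end and stays where left.
- push_point (a point): Point on the arm's centre line 115 mm from the pivot axis, at half its height (z = 112 mm): the place to push the arm sideways; the sides lie 10 mm either side of it.
- pointer_tip (a point): Tip of the pointer at the arm's end, 151 mm from the pivot axis, z = 104 mm.
- index_tip (a point): Tip of the index clip, a fixed dark steel clip 16 mm wide straddling the arc plate (radius 160 to 191 mm, up to z = 120 mm) with a narrow dark tongue pointing at the pivot. The point lies on the clip's centre line at the pointer's radius and height (151 mm, z = 104 mm): pointer tip and index tip coincide when the arm is right.
- lever (a joint): Angle (rad) of the steel clamp lever on the post: 0 is fully tight (hard stop), growing anticlockwise from above as it loosens; 1.35 is the other stop. Starts at 0 to 0.1. The clamp bites below 0.55 and frees the arm above. At q the lever points to 2.0 + q rad in the collector's frame. It stays where left; turning takes 2 to 7 N at the grip, most at the tight end.
- lever_grip (a point): Centre of the lever's upright round grip, 20 mm in diameter, 40 mm tall (z = 146 to 186 mm, this point at 166 mm), 65 mm from the pivot axis. A bar 12 mm wide, z = 146 to 156 mm, joins it to the hub (38 mm in diameter, top z = 160 mm).
- vial_a: Loose amber vial, 22 mm in diameter, 39 mm tall, standing on the collector's base beside the post; origin at its foot. Not to be disturbed.
- vial_b: Another such vial, on the base at the other side of the post.
- bottle_a: Loose glass bottle with a blue cap, 64 mm in diameter, 130 mm tall, on the bench; origin at its foot. Bystander.
- bottle_b: Loose amber jar with a blue cap, 72 mm in diameter, 100 mm tall, on the bench; origin at its foot. Bystander.
- mouse: Loose grey computer mouse, 60 mm across, 32 mm tall, on the bench. Bystander.

How it is judged (in metres and radians):
On the way, in this order (a step that is already met when the one before it is completed fails the run):
1. the clamp lever is turned well loose, at least 0.7 rad from its tight stop (value of joint lever above 0.7 rad), for 0.1 s.
2. with the clamp loose, the pointer is brought to the index tip and rests there (horizontal distance between pointer_tip and index_tip below 0.005 m and value of joint lever above 0.55 rad), for 0.3 s.
3. the lever is turned back fully tight (value of joint lever below 0.12 rad), for 0.2 s.
At the end, for the whole second after the job is handed in: The pointer tip is within 5 mm of the index tip and the clamp lever is tight again (within 0.12 rad of its tight stop) (horizontal distance between pointer_tip and index_tip below 0.005 m and value of joint lever below 0.12 rad); the robot touches nothing.
It fails at once if a loose vial, a bottle or the mouse is pushed more than 25 mm from its place (distance of any of vial_a, vial_b, bottle_a, bottle_b, mouse from where it was at the start of the episode above 0.025 m).
It also fails if it takes over 72 s, if anything falls off the work surface, if the arm or the gripper's body presses on something with over 40 N, if the wrist force passes 120 N, or if a joint passes its speed limit or range.

## Robot

A 6-joint arm with a two-finger parallel gripper is mounted at the origin on the work surface. World frame = base frame: x ahead of the robot, y to its left, z up, the work surface at z = 0. Lengths are in mm, angles in rad, forces in N, time in s.
With the tool pointing down it reaches from about 350 to 775 mm from the base axis. Payload 5.5 kg.
Tool frame: the origin (TCP) lies at the very end of the fingers, on their centre line; the grasp point (between the pads) lies 19 mm behind it; z points along the fingers, x is the direction in which the jaws open and shut, and the axes are right-handed (so a half turn about z gives the same grasp; the last joint's range is limited). The gripper opens to 85 mm and grips with 20 to 120 N. Pads are 22 mm wide; open, the fingers measure 114 mm over their backs; the gripper's body (76 mm by 85 mm) begins 54 mm behind the grasp point. The pads swing forward as they close: fully open they stand 13 mm farther back than shut.
Start: joints at [1.093, 0.313, 0.046, 1.304, 0, 1.431], TCP at [190.588, 542.539, 231.323] pointing down, gripper open.
Joint ranges: [-2.76, 2.76], [-0.86, 1.69], [-1.03, 1.26], [-2.2, 2.34], [-1.47, 1.5], [-3.14, 3.14]. Speed limits (rad/s): [2.57, 2.57, 3.14, 3.14, 3.14, 3.14].

## Interface

Orientations are given as a unit quaternion [x, y, z, w].
In Python, from bench import robot gives the robot as it stands.
- The arm moves only by the tool drive_tool, never from a script. Its argument "motion" is a list of rows, each a list of 7 numbers: the shift along the world's x, y, z in mm, then the turn, a rotation vector about the world's x, y, z in degrees, then the finger opening in mm, from 0 to 85.4. A call has 1 to 8 rows; each row shifts and turns the commanded pose from where the row before left it; what a row does not reach is not made up. A row lasts 1/12 s, in which the tool goes at most 41.7 mm and 7.16 degrees, less where a joint would pass 70% of its speed; a pose out of reach is approached as far as the arm can. A call is refused whole if a number of a shift passes 41.7 or a number of a turn 7.16, either way. A call with a gripper value outside its range is refused whole. The fingers move at their own pace and stop on an object; "squeeze" is the grip in N (left out, the last holds). Time passes only in rows, so rows that do not move let the fingers close. It gives the time, the measured TCP pose, the force and the opening at its end, in the units of the state.
- robot.get_state(): the state, without advancing time (a new reading comes with each control period).
- robot.read_camera(name): name is "side" or "top" or "wrist"; returns (picture, depth): 400x640x3 uint8, red, green, blue; 400x640 float32, mm along the optical axis (not along the pixel's ray), 0 where there is no reading.
- robot.camera_model(name): a dict with "fx", "fy", "cx", "cy" (pixels), "rvec" (rotation vector, rad) and "tvec" (3), from world to camera coordinates, as OpenCV has them. Camera axes: x right, y down, z forward; pixel columns grow to the right and rows downward; lengths in mm; the calibration is good to about 2 mm. A picture is of the moment at which its call begins: read the wrist's pose just before it. camera_model takes no time and is no camera call; for the wrist camera it gives the pose at the moment of the call.
- robot.hand_in(): hands the job in, once; it reports no verdict.
The state is a dict: "t": time; "qpos": joint angles; "joint_velocities": joint speeds; "joint_torque": joint torques, N m; "ee_pos": TCP position; "tcp_rot": TCP orientation; "force": force on the tool from outside, world axes, zero at the start; "moment": the same for the moment, N m; "gripper_width": finger opening in mm.
Only numpy, scipy, OpenCV 4.12 (cv2) and the standard library are available. Lean on these libraries where they do the work, as an engineer would, in place of code of your own. Each camera call takes 0.05 s, during which the arm holds its last target.

## Working session

There is one attempt and no reset: what is moved stays moved. The work goes in short steps, Python scripts to look and compute and a tool call to move; the robot and the scene stay as the last step left them, time stands still between calls to the robot, and variables do not carry over. Pictures are saved under pics/ and viewed, and the job is handed in when it is done.

Besides the shell and the picture viewer there is one more tool, called after ">>>" in YAML: its name, and indented under it one key for each argument. drive_tool: Moves the arm, as the interface text tells. Its arguments: {"type":"object","properties":{"motion":{"type":"array"},"squeeze":{"type":"number"}},"required":["motion"]}

```bash
ls; mkdir -p pics; python3 - <<'E'
from bench import robot
import cv2
s=robot.get_state(); print(s)
for n in ("side","top","wrist"):
    m=robot.camera_model(n); print(n,m)
    p,d=robot.read_camera(n); cv2.imwrite(f"pics/{n}0.png",p[:,:,::-1]); 
    import numpy as np; np.save(f"pics/{n}0_d.npy",d)
E
```

```text
pics
{'t': 0.0, 'qpos': array([1.09341273e+00, 3.14002849e-01, 4.49952319e-02, 1.30358645e+00,
       3.43522049e-05, 1.43118958e+00]), 'joint_velocities': array([-0.00026437,  0.00034765,  0.00013053,  0.00145012,  0.00038754,
        0.00239557]), 'joint_torque': array([-6.10311963e-04, -4.80616379e+01,  2.98539448e+01,  1.92022260e-02,
       -2.31421045e-04,  1.30131980e-06]), 'ee_pos': array([190.32239399, 542.06325193, 230.41411256]), 'tcp_rot': array([ 8.15901138e-01,  5.78190734e-01, -8.06461063e-04,  3.97349627e-04]), 'force': array([-0.13254746, -0.15190878, -0.27133424]), 'moment': array([-0.0074359 , -0.0568708 ,  0.00089662]), 'gripper_width': 85.4546844891271}
side {'fx': 383.7649097598269, 'fy': 383.7649097598269, 'cx': 316.93473431082896, 'cy': 203.0252394104749, 'rvec': array([ 1.97555619, -1.0968897 ,  0.52792611]), 'tvec': array([-284.29078489,  360.08594762,  844.64299159])}
top {'fx': 418.28978664815094, 'fy': 418.28978664815094, 'cx': 320.91814069825534, 'cy': 201.38938304883962, 'rvec': array([ 2.14621982, -2.16812765,  0.12904661]), 'tvec': array([  -5.34230818,  532.50248109, 1314.89339538])}
wrist {'fx': 283.9075074058897, 'fy': 283.9075074058897, 'cx': 321.21718048272567, 'cy': 197.78002594252646, 'rvec': array([-2.34183151, -1.65932925, -0.26326061]), 'tvec': array([-573.70619117,  -40.05872552,  380.16866585])}
```

View pics/top0.png

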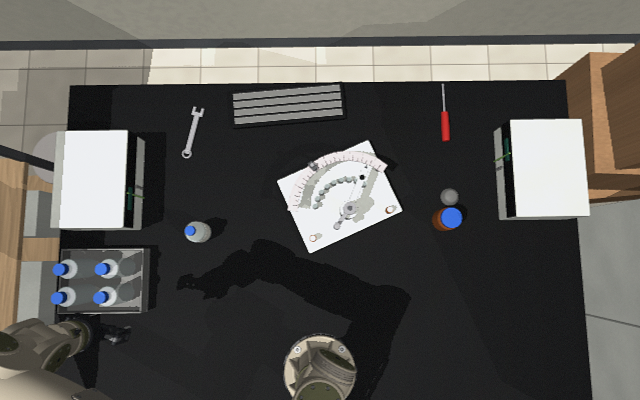

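View pics/side0.png

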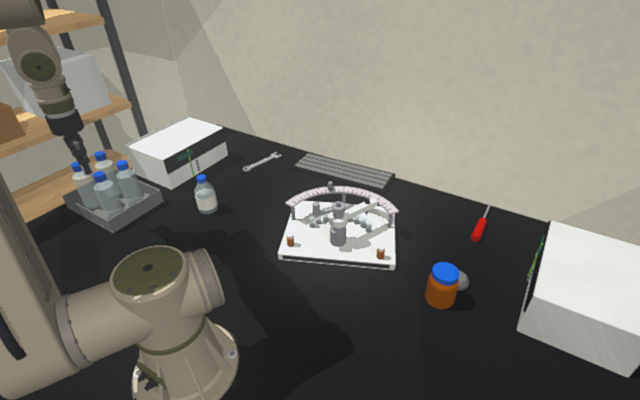

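View pics/wrist0.png

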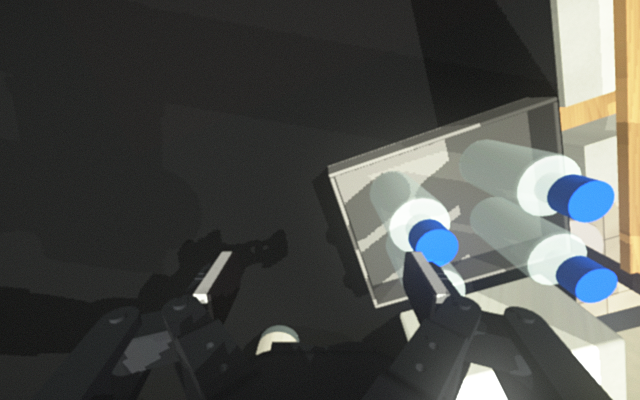

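The top view shows the collector at about (340,195), with the pivot near (348,208), the index clip near (313,165), the arm pointing up-right and the lever grip near (337,226). I'll enlarge this area next.

```bash
cat > h.py <<'E'
import numpy as np, cv2
from scipy.spatial.transform import Rotation as R
def ray(m,u,v):
    Rm=R.from_rotvec(m["rvec"]).as_matrix(); t=np.array(m["tvec"])
    d=Rm.T@np.array([(u-m["cx"])/m["fx"],(v-m["cy"])/m["fy"],1]); return -Rm.T@t, d
def onplane(m,u,v,z):
    o,d=ray(m,u,v); return o+d*(z-o[2])/d[2]
def proj(m,P):
    K=np.array([[m["fx"],0,m["cx"]],[0,m["fy"],m["cy"]],[0,0,1.]])
    return cv2.projectPoints(np.array(P,float).reshape(-1,1,3),np.array(m["rvec"]),np.array(m["tvec"]),K,None)[0].reshape(-1,2)
E
python3 - <<'E'
import cv2
a=cv2.imread("pics/top0.png")[130:260,260:420]
cv2.imwrite("pics/top0z.png",cv2.resize(a,None,fx=4.6,fy=4.6,interpolation=cv2.INTER_CUBIC))
a=cv2.imread("pics/side0.png")[170:280,270:410]
cv2.imwrite("pics/side0z.png",cv2.resize(a,None,fx=5,fy=5,interpolation=cv2.INTER_CUBIC))
E
```

```text
(no output)
```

View pics/top0z.png

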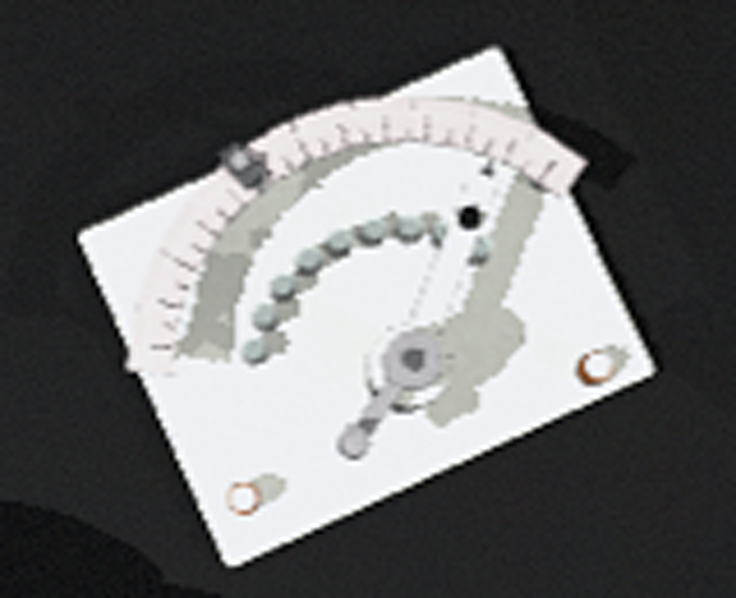

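View pics/side0z.png

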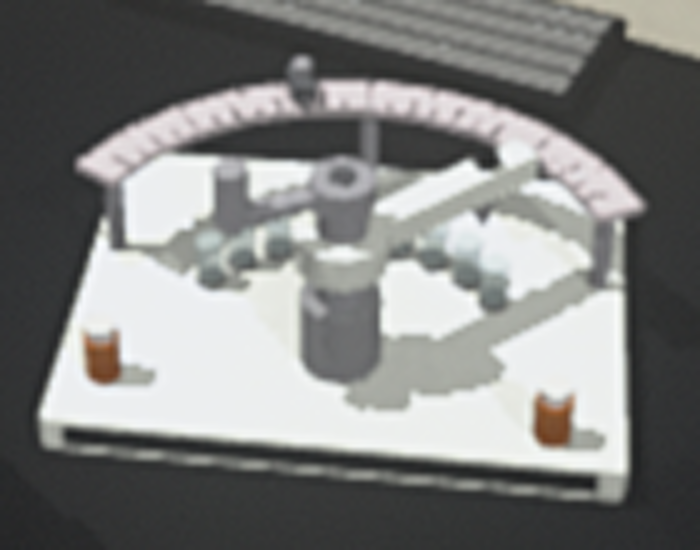

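```bash
python3 - <<'E'
from h import *; from bench import robot
m=robot.camera_model("top")
def z(x,y,h): return onplane(m,260+(x+.5)/4.6-.5,130+(y+.5)/4.6-.5,h)
piv=z(412,360,160); P={}
for n,x,y,h in [("grip",352,440,186),("clip",243,163,120),("clipbase",250,180,104),("ptr",488,169,104),("dot",469,217,123),("c1",78,235,28),("c2",497,45,28),("c3",655,373,28),("c4",231,567,28),("vA",243,498,67),("vB",598,366,67)]:
    p=z(x,y,h); d=p-piv; P[n]=p; print(n,p.round(1),"r",np.hypot(*d[:2]).round(1),"ang",np.degrees(np.arctan2(d[1],d[0])).round(1))
print("piv",piv)
e=P["c2"]-P["c3"]; print(np.linalg.norm(e),np.degrees(np.arctan2(e[1],e[0])))
e=P["c1"]-P["c2"]; print(np.linalg.norm(e),np.degrees(np.arctan2(e[1],e[0])))
c=(P["c1"]+P["c2"]+P["c3"]+P["c4"])/4; print("ctr",c)
g=np.radians(24); print("piv from base",c[:2]-60*np.array([np.cos(g),np.sin(g)]))
for u,v,h,n in [(197,232,100,"bottleA"),(451,217,100,"botB"),(450,197,20,"mouse")]: print(n,onplane(m,u,v,h).round())
E
```

```text
grip [445.  -53.4 186. ] r 65.2 ang 142.7
clip [633.4  13.8 120. ] r 173.2 ang 38.0
clipbase [625.1   9.5 104. ] r 164.1 ang 38.6
ptr [ 630.9 -149.9  104. ] r 145.6 ang -23.0
dot [ 595.  -134.6  123. ] r 106.5 ang -23.0
c1 [602.3 132.9  28. ] r 249.2 ang 65.0
c2 [ 736.9 -166.6   28. ] r 251.0 ang -17.0
c3 [ 500.1 -271.6   28. ] r 178.7 ang -89.0
c4 [368.2  26.2  28. ] r 175.5 ang 137.2
vA [414.3  16.7  67. ] r 137.3 ang 127.0
vB [ 501.4 -225.5   67. ] r 132.6 ang -88.1
piv [496.94463247 -92.97844068 160.        ]
259.1084548513005 23.91756018919934
328.31102603542644 114.21108291247516
ctr [551.86951016 -69.77901913  28.        ]
piv from base [497.0567827  -94.18321771]
bottleA [434. 366. 100.]
botB [ 472. -406.  100.]
mouse [ 544. -431.   20.]
```

```bash
python3 - <<'E'
from h import *; from bench import robot
m=robot.camera_model("wrist"); s=robot.get_state()
Rt=R.from_quat(s["tcp_rot"]).as_matrix()
o,d=ray(m,m["cx"],m["cy"])
print("cam in tool",Rt.T@(o-s["ee_pos"]),"axis",Rt.T@d, "imgx",Rt.T@(R.from_rotvec(m["rvec"]).as_matrix().T[:,0]))
E
```

```text
cam in tool [  -0.39324455  -80.25271165 -142.18119178] axis [-2.24637952e-04  3.12081105e-01  9.50055437e-01] imgx [9.99999922e-01 3.78739255e-04 1.12036166e-04]
```

>>> drive_tool:
  motion:
    - [14, -37, 6, 0, 0, -1.2, 85]
    - [14, -37, 6, 0, 0, -1.2, 85]
    - [14, -37, 6, 0, 0, -1.2, 85]
    - [14, -37, 6, 0, 0, -1.2, 85]
    - [14, -37, 6, 0, 0, -1.2, 85]
    - [14, -37, 6, 0, 0, -1.2, 85]
    - [14, -37, 6, 0, 0, -1.2, 85]
    - [14, -37, 6, 0, 0, -1.2, 85]

```text
t: 0.82
ee_pos: [302.5, 244.8, 279.5]
tcp_rot: [0.861, 0.508, 0.0, 0.0]
force: [1.3, 0.1, 0.1]
gripper_width: 85.0
```

>>> drive_tool:
  motion:
    - [14, -37, 0, 0, 0, -1.2, 85]
    - [14, -37, 0, 0, 0, -1.2, 85]
    - [14, -37, 0, 0, 0, -1.2, 85]
    - [14, -37, 0, 0, 0, -1.2, 85]
    - [14, -37, 0, 0, 0, -1.2, 85]
    - [14, -37, 0, 0, 0, -1.2, 85]
    - [14, -37, 0, 0, 0, -1.2, 85]
    - [0, 0, 0, 0, 0, 0, 85]

```text
t: 1.48
ee_pos: [402.9, -18.3, 278.9]
tcp_rot: [0.898, 0.439, 0.0, 0.001]
force: [1.1, 0.2, 0.9]
gripper_width: 85.4
```

```bash
python3 - <<'E'
from h import *; from bench import robot
m=robot.camera_model("wrist"); p,d=robot.read_camera("wrist"); np.save("pics/w1.npy",d)
import pickle; pickle.dump(m,open("pics/w1.pkl","wb"))
cv2.imwrite("pics/w1.png",p[:,:,::-1])
E
```

```text
(no output)
```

View pics/w1.png

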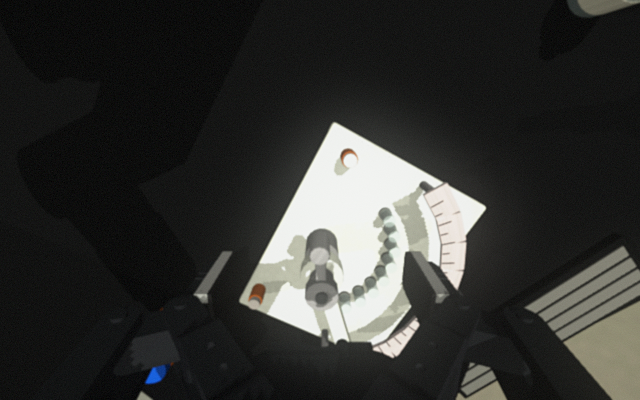

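```bash
python3 - <<'E'
import cv2
a=cv2.imread("pics/w1.png")[210:360,240:440]
cv2.imwrite("pics/w1z.png",cv2.resize(a,None,fx=4,fy=4,interpolation=cv2.INTER_CUBIC))
E
```

```text
(no output)
```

View pics/w1z.png

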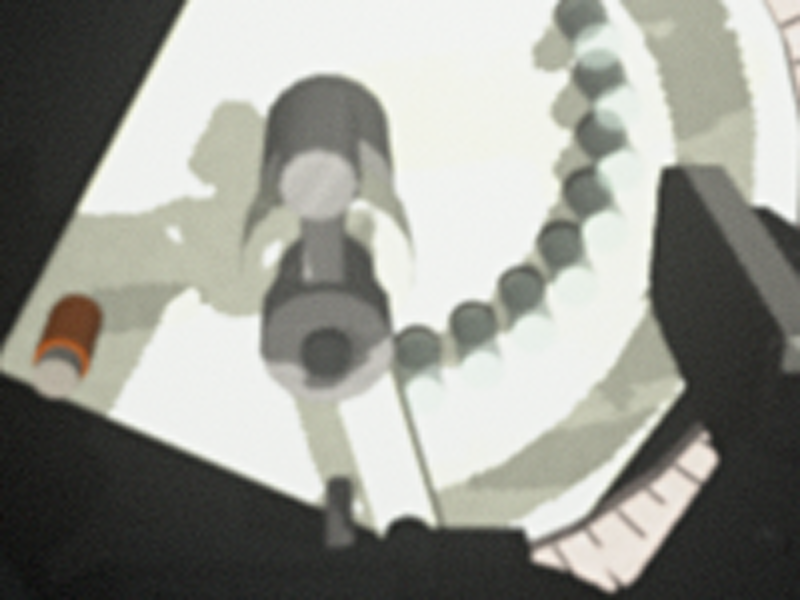

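```bash
python3 - <<'E'
from h import *; import pickle
m=pickle.load(open("pics/w1.pkl","rb"))
f=lambda x,y,h: onplane(m,240+(x+.5)/4-.5,210+(y+.5)/4-.5,h)
g=f(318,186,186);p=f(327,346,160);print(g,p,g-p,np.hypot(*(g-p)[:2]),np.degrees(np.arctan2(*(g-p)[1::-1])))
E
```

```text
[444.62428598 -53.92529183 186.        ] [496.76115778 -91.82014338 160.        ] [-52.13687181  37.89485155  26.        ] 64.453651379102 143.98907080992737
```

>>> drive_tool:
  motion:
    - [21, -18, 0, 0, 0, 0.6, 85]
    - [21, -17, 0, 0, 0, 0.6, 85]
    - [0, 0, -32, 0, 0, 0, 85]
    - [0, 0, -32, 0, 0, 0, 60]
    - [0, 0, -32, 0, 0, 0, 50]
    - [0, 0, -30, 0, 0, 0, 40]
    - [0, 0, 0, 0, 0, 0, 32]
    - [0, 0, 0, 0, 0, 0, 26]
  squeeze: 20

```text
t: 2.2
ee_pos: [440.6, -46.0, 152.4]
tcp_rot: [0.891, 0.453, -0.002, -0.002]
force: [-5.0, -3.6, -2.8]
gripper_width: 26.3
```

>>> drive_tool:
  motion:
    - [0, 0, 0, 0, 0, 0, 24]
    - [0, 0, 0, 0, 0, 0, 24]
    - [0, 0, 0, 0, 0, 0, 24]

```text
t: 2.45
ee_pos: [441.7, -47.5, 154.9]
tcp_rot: [0.892, 0.453, -0.001, 0.0]
force: [-5.2, -2.9, -2.9]
gripper_width: 24.0
```

>>> drive_tool:
  motion:
    - [2, -6, -3, 0, 0, 0, 24]
    - [0, 0, 0, 0, 0, 0, 24]
    - [0, 0, 0, 0, 0, 0, 24]

```text
t: 2.7
ee_pos: [446.2, -53.8, 152.0]
tcp_rot: [0.892, 0.453, 0.001, 0.001]
force: [-0.2, -0.1, 0.0]
gripper_width: 23.8
```

```bash
python3 - <<'E'
from h import *; from bench import robot
p,d=robot.read_camera("wrist")
cv2.imwrite("pics/w2.png",p[:,:,::-1])
s=robot.get_state();print(s["ee_pos"],s["force"],s["joint_velocities"].round(3))
p,d=robot.read_camera("side")
cv2.imwrite("pics/s2.png",cv2.resize(p[130:280,250:430,::-1],None,fx=4,fy=4))
E
```

```text
[445.87176661 -53.6726676  151.76500776] [-0.23074622  0.19362896  0.34137313] [ 0.003  0.003 -0.012  0.001 -0.001  0.   ]
```

View pics/w2.png

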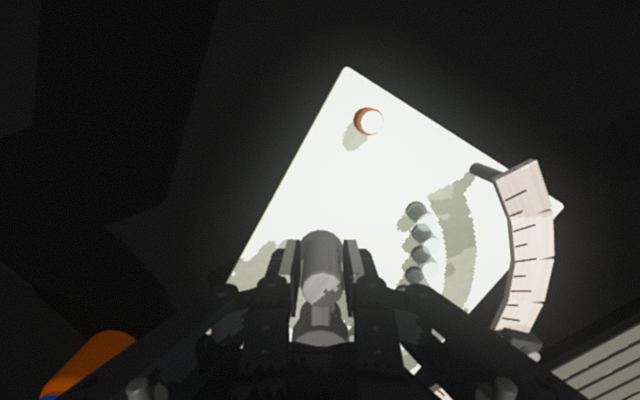

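View pics/s2.png

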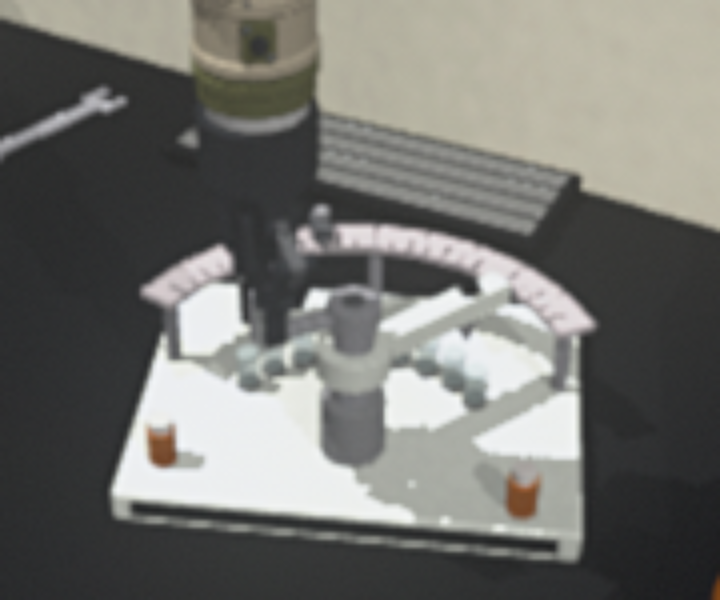

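The wrist view shows the grip centred between the pads, with the grip top at about (320,288). The side view shows the fingers around it, clear of the hub. Next I'll turn the lever anticlockwise.

>>> drive_tool:
  motion:
    - [-3.8, -5.6, 0, 0, 0, 6, 24]
    - [-3.2, -6.0, 0, 0, 0, 6, 24]
    - [-2.5, -6.4, 0, 0, 0, 6, 24]
    - [-1.8, -6.5, 0, 0, 0, 6, 24]
    - [0, 0, 0, 0, 0, 0, 24]

```text
t: 3.22
ee_pos: [434.0, -78.3, 151.1]
tcp_rot: [0.777, 0.629, 0.001, 0.001]
force: [-0.8, 0.6, 0.2]
gripper_width: 24.0
```

>>> drive_tool:
  motion:
    - [-1.2, -6.7, 0, 0, 0, 6, 24]
    - [-0.4, -6.8, 0, 0, 0, 6, 24]
    - [0.3, -6.8, 0, 0, 0, 6, 24]
    - [1.0, -6.7, 0, 0, 0, 6, 24]
    - [1.6, -6.6, 0, 0, 0, 6, 24]
    - [2.4, -6.4, 0, 0, 0, 6, 24]
    - [0, 0, 0, 0, 0, 0, 24]
    - [0, 0, 0, 0, 0, 0, 24]

```text
t: 3.88
ee_pos: [437.1, -118.0, 150.4]
tcp_rot: [0.548, 0.837, -0.0, 0.0]
force: [-0.6, 0.2, -0.7]
gripper_width: 23.9
```

```bash
python3 - <<'E'
from h import *; from bench import robot
p,d=robot.read_camera("wrist")
cv2.imwrite("pics/w3.png",p[:,:,::-1])
s=robot.get_state();print(s["ee_pos"],s["force"])
E
```

```text
[ 437.03346961 -117.9715195   150.37158881] [0.60429748 0.19268968 0.49709658]
```

View pics/w3.png

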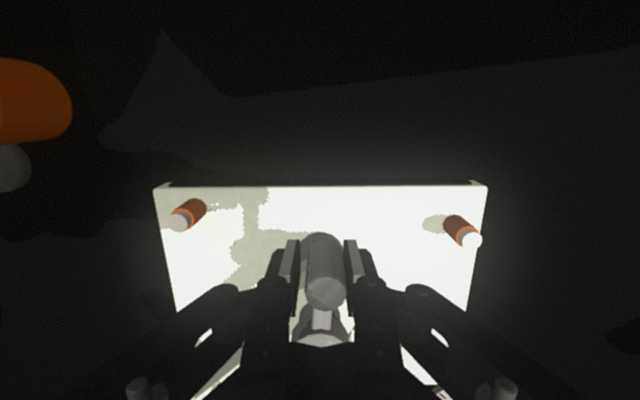

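The wrist view shows the grip still in the pads at (325,290) and both vials undisturbed. The lever is at about q=1.1. I'll open the fingers and rise.

>>> drive_tool:
  motion:
    - [0, 0, 0, 0, 0, 0, 40]
    - [0, 0, 20, 0, 0, 0, 50]
    - [0, 0, 40, 0, 0, 0, 50]
    - [0, 0, 40, 0, 0, -4, 50]
    - [0, 0, 40, 0, 0, -6, 50]
    - [30, 7, 10, 0, 0, -6, 50]
    - [38, 9, 0, 0, 0, -6, 50]
    - [38, 9, 0, 0, 0, -6, 50]

```text
t: 4.6
ee_pos: [544.8, -93.0, 302.8]
tcp_rot: [0.735, 0.678, 0.001, 0.002]
force: [0.2, -0.7, -0.1]
gripper_width: 50.2
```

>>> drive_tool:
  motion:
    - [38, 9, 0, 0, 0, -6, 50]
    - [38, 9, 0, 0, 0, -6, 50]
    - [38, 9, 0, 0, 0, -6, 50]
    - [22, 5, 0, 0, 0, 0, 50]
    - [0, 0, 0, 0, 0, 0, 50]
    - [0, 0, 0, 0, 0, 0, 50]
    - [0, 0, 0, 0, 0, 0, 50]

```text
t: 5.18
ee_pos: [678.4, -60.8, 299.9]
tcp_rot: [0.83, 0.558, -0.001, -0.0]
force: [-0.4, 0.7, 0.2]
gripper_width: 50.0
```

```bash
python3 - <<'E'
from h import *; from bench import robot
import pickle
m=robot.camera_model("wrist"); p,d=robot.read_camera("wrist")
pickle.dump(m,open("pics/w4.pkl","wb"))
cv2.imwrite("pics/w4.png",p[:,:,::-1])
s=robot.get_state();print(s["ee_pos"],s["force"],s["joint_velocities"].round(3))
p,d=robot.read_camera("side")
cv2.imwrite("pics/s4.png",p[:,:,::-1])
E
```

```text
[678.11751003 -61.07150649 300.63914873] [ 0.09743203 -0.24578003 -0.44610428] [-0.008 -0.022 -0.005  0.001  0.001 -0.003]
```

View pics/w4.png

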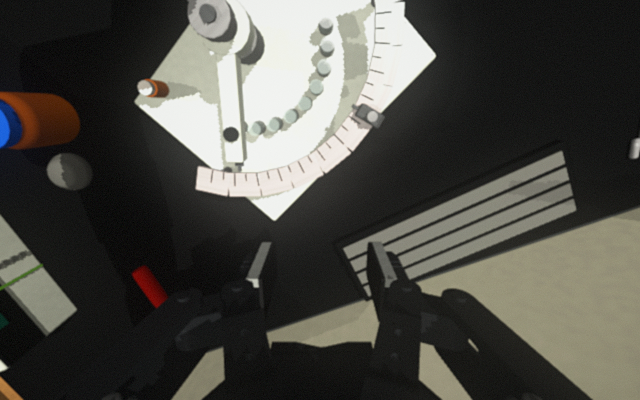

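Very clear: hub centre near (210,13), pointer near (237,165), clip near (367,115) with its tongue toward the pivot. I'll zoom in.

```bash
python3 - <<'E'
import cv2
a=cv2.imread("pics/w4.png")
cv2.imwrite("pics/w4a.png",cv2.resize(a[90:150,330:410],None,fx=8,fy=8,interpolation=cv2.INTER_CUBIC))
cv2.imwrite("pics/w4b.png",cv2.resize(a[0:190,170:310],None,fx=3,fy=3,interpolation=cv2.INTER_CUBIC))
E
```

```text
(no output)
```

View pics/w4a.png

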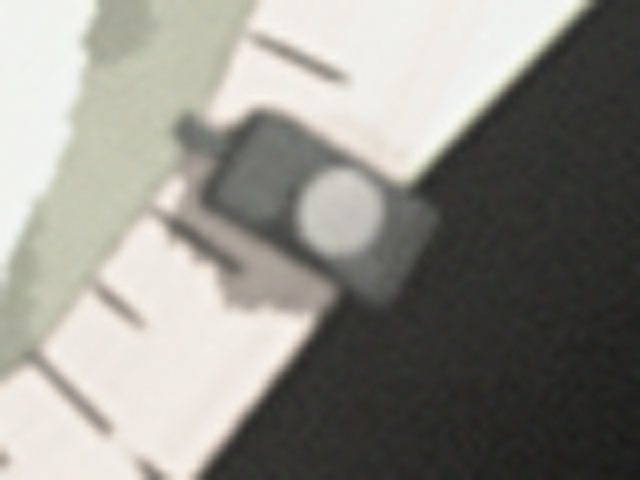

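View pics/w4b.png

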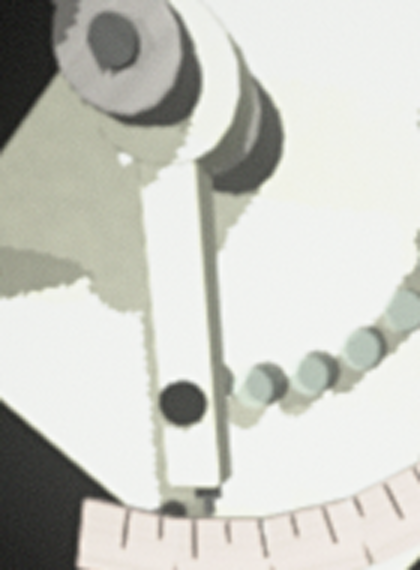

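```bash
python3 - <<'E'
from h import *; import pickle
m=pickle.load(open("pics/w4.pkl","rb"))
piv=onplane(m,170+113.5/3-.5,42.5/3-.5,160); print("piv",piv)
for c in (piv[:2],np.array([497,-93])):
  for n,u,v,h in [("tongue",352.4,105.6,104),("clip mid",330+325.5/8-.5,90+205/8-.5,120),("ptr",239.5,165,104),("dot",170+183.5/3-.5,403.5/3-.5,123)]:
    p=onplane(m,u,v,h); d=p[:2]-c; print(n,p.round(1),np.hypot(*d).round(1),np.degrees(np.arctan2(d[1],d[0])).round(2))
E
```

```text
piv [497.70013957 -93.74456299 160.        ]
tongue [618.2   1.3 104. ] 153.5 38.28
clip mid [634.1  14.3 120. ] 174.0 38.39
ptr [ 630.7 -148.6  104. ] 143.8 -22.4
dot [ 594.6 -135.   123. ] 105.3 -23.06
tongue [618.2   1.3 104. ] 153.6 37.9
clip mid [634.1  14.3 120. ] 174.1 38.06
ptr [ 630.7 -148.6  104. ] 144.8 -22.57
dot [ 594.6 -135.   123. ] 106.3 -23.28
```

>>> drive_tool:
  motion:
    - [-25, -26, 0, 0, 0, -0.5, 50]
    - [-25, -26, 0, 0, 0, -0.4, 50]
    - [-25, -25.5, 0, 0, 0, 0, 50]
    - [0, 0, -40, 0, 0, 0, 50]
    - [0, 0, -40, 0, 0, 0, 50]
    - [0, 0, -30, 0, 0, 0, 50]
    - [0, 0, 0, 0, 0, 0, 50]
    - [0, 0, 0, 0, 0, 0, 50]

```text
t: 5.95
ee_pos: [602.0, -138.3, 190.3]
tcp_rot: [0.834, 0.551, -0.001, -0.001]
force: [0.9, -0.1, 0.6]
gripper_width: 49.6
```

>>> drive_tool:
  motion:
    - [0, 0, -30, 0, 0, 0, 50]
    - [0, 0, -30, 0, 0, 0, 50]
    - [0, 0, -20, 0, 0, 0, 50]
    - [0, 0, -9, 0, 0, 0, 50]
    - [0, 0, 0, 0, 0, 0, 35]
    - [0, 0, 0, 0, 0, 0, 28]
    - [0, 0, 0, 0, 0, 0, 24]
    - [0, 0, 0, 0, 0, 0, 24]

```text
t: 6.62
ee_pos: [605.6, -139.0, 103.8]
tcp_rot: [0.834, 0.552, 0.001, 0.002]
force: [-0.5, -0.5, 0.5]
gripper_width: 23.9
```

```bash
python3 - <<'E'
from h import *; from bench import robot
p,d=robot.read_camera("wrist")
cv2.imwrite("pics/w5.png",p[:,:,::-1])
s=robot.get_state();print(s["ee_pos"],s["force"])
p,d=robot.read_camera("side")
cv2.imwrite("pics/s5.png",cv2.resize(p[130:280,250:430,::-1],None,fx=4,fy=4))
E
```

```text
[ 605.30362727 -138.92555469  103.43141189] [ 0.02609775 -0.68840869 -0.01391762]
```

View pics/w5.png

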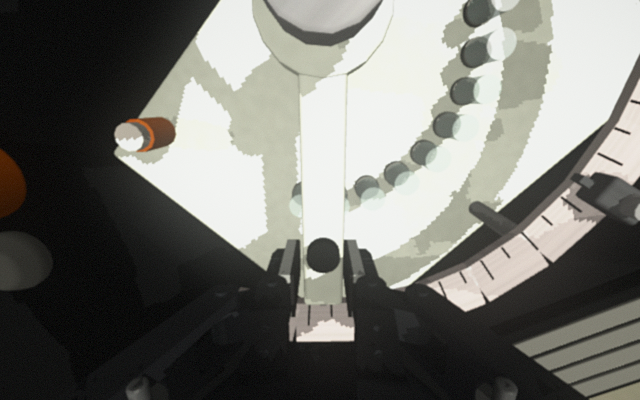

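View pics/s5.png

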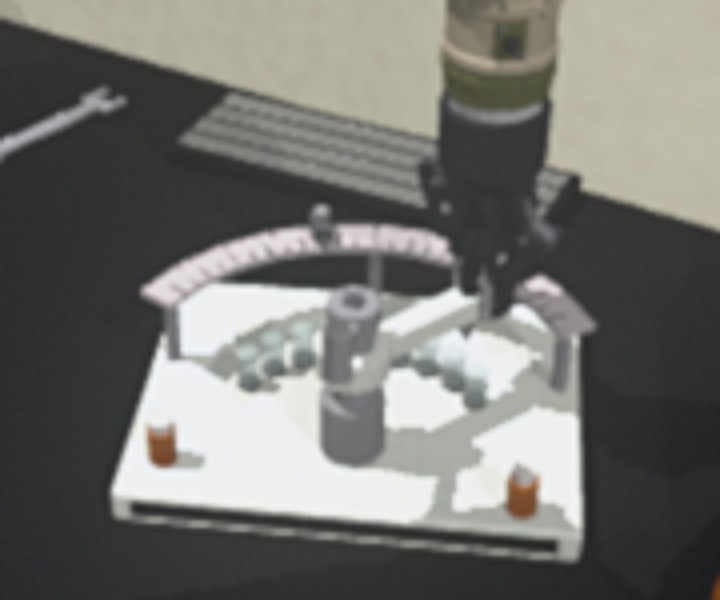

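>>> drive_tool:
  motion:
    - [0, 0, 0, 0, 0, 0, 22]
    - [2.1, 5.7, 0, 0, 0, 3, 22]
    - [2.1, 5.8, 0, 0, 0, 3, 22]
    - [1.5, 5.9, 0, 0, 0, 3, 22]
    - [1.4, 6.0, 0, 0, 0, 3, 22]
    - [0.9, 6.0, 0, 0, 0, 3, 22]
    - [0.8, 6.1, 0, 0, 0, 3, 22]
    - [0, 0, 0, 0, 0, 0, 22]

```text
t: 7.38
ee_pos: [613.3, -102.5, 101.9]
tcp_rot: [0.737, 0.676, 0.0, 0.0]
force: [0.1, -0.1, -0.4]
gripper_width: 22.0
```

>>> drive_tool:
  motion:
    - [0.2, 6.1, 0, 0, 0, 3, 22]
    - [0.2, 6.1, 0, 0, 0, 3, 22]
    - [-0.4, 6.1, 0, 0, 0, 3, 22]
    - [-0.5, 6.1, 0, 0, 0, 3, 22]
    - [-1.0, 6.0, 0, 0, 0, 3, 22]
    - [-1.1, 6.0, 0, 0, 0, 3, 22]
    - [-1.7, 5.9, 0, 0, 0, 3, 22]
    - [-1.7, 5.9, 0, 0, 0, 3, 22]

```text
t: 8.05
ee_pos: [607.4, -55.4, 101.8]
tcp_rot: [0.581, 0.814, -0.0, 0.001]
force: [0.5, -1.4, 0.8]
gripper_width: 21.9
```

>>> drive_tool:
  motion:
    - [-2.3, 5.7, 0, 0, 0, 3, 22]
    - [-2.3, 5.7, 0, 0, 0, 3, 22]
    - [-2.9, 5.4, 0, 0, 0, 3, 22]
    - [-2.9, 5.4, 0, 0, 0, 3, 22]
    - [-3.4, 5.1, 0, 0, 0, 3, 22]
    - [-3.5, 5.0, 0, 0, 0, 3, 22]
    - [-1.4, 1.8, 0, 0, 0, 1.1, 22]
    - [0, 0, 0, 0, 0, 0, 20]

```text
t: 8.72
ee_pos: [588.4, -20.5, 101.8]
tcp_rot: [0.438, 0.899, 0.0, 0.0]
force: [1.5, 0.7, 2.6]
gripper_width: 20.4
```

>>> drive_tool:
  motion:
    - [0, 0, 0, 0, 0, 0, 19]
    - [0, 0, 0, 0, 0, 0, 19]
    - [0, 0, 0, 0, 0, 0, 19]
    - [0, 0, 0, 0, 0, 0, 19]

```text
t: 9.05
ee_pos: [588.6, -20.8, 101.9]
tcp_rot: [0.438, 0.899, 0.0, 0.0]
force: [0.1, -0.2, 5.2]
gripper_width: 19.7
```

```bash
python3 - <<'E'
from h import *; from bench import robot
p,d=robot.read_camera("wrist")
cv2.imwrite("pics/w6.png",p[:,:,::-1])
s=robot.get_state();print(s["ee_pos"],s["force"],s["gripper_width"])
dd=s["ee_pos"][:2]-[497.3,-93.4];print(np.hypot(*dd),np.degrees(np.arctan2(dd[1],dd[0])),R.from_quat(s["tcp_rot"]).as_matrix()[:,0])
E
```

```text
[588.62192357 -20.81579712 101.88189837] [1.49352125 0.22801956 5.89974447] 19.389213641875564
116.65401935601963 38.47826870868444 [-6.15855477e-01  7.87858887e-01 -6.37956570e-04]
```

View pics/w6.png

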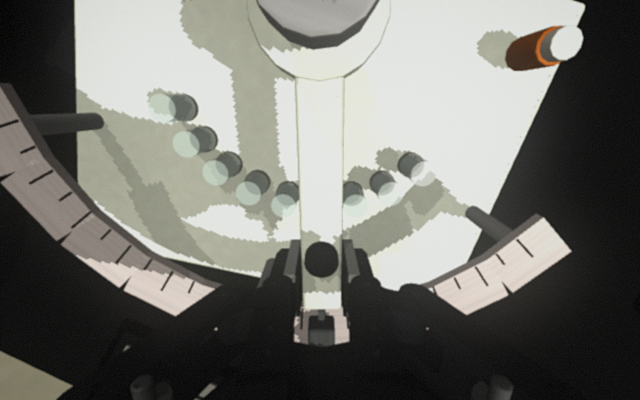

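The arm sits in the pads at about 38.5°, with the clip directly ahead at (320,325). I'll release it, rise and measure.

>>> drive_tool:
  motion:
    - [0, 0, 0, 0, 0, 0, 24]
    - [0, 0, 0, 0, 0, 0, 30]
    - [0, 0, 0, 0, 0, 0, 40]
    - [0, 0, 20, 0, 0, 0, 50]
    - [0, 0, 40, 0, 0, 0, 50]
    - [0, 0, 40, 0, 0, 0, 50]
    - [0, 0, 40, 0, 0, -5, 50]
    - [0, 0, 40, 0, 0, -6, 50]

```text
t: 9.77
ee_pos: [587.3, -20.6, 282.6]
tcp_rot: [0.524, 0.852, -0.0, -0.001]
force: [0.9, 0.5, -0.4]
gripper_width: 50.4
```

>>> drive_tool:
  motion:
    - [30, 8, 10, 0, 0, -6, 50]
    - [38, 10, 10, 0, 0, -6, 50]
    - [38, 10, 0, 0, 0, -6, 50]
    - [0, 0, 0, 0, 0, -6, 50]
    - [0, 0, 0, 0, 0, -6, 50]
    - [0, 0, 0, 0, 0, 0, 50]
    - [0, 0, 0, 0, 0, 0, 50]
    - [0, 0, 0, 0, 0, 0, 50]

```text
t: 10.43
ee_pos: [693.6, 7.3, 301.5]
tcp_rot: [0.724, 0.689, -0.0, -0.0]
force: [-0.1, -0.4, 0.4]
gripper_width: 50.0
```

```bash
python3 - <<'E'
from h import *; from bench import robot
import pickle
m=robot.camera_model("wrist"); p,d=robot.read_camera("wrist")
pickle.dump(m,open("pics/w7.pkl","wb"))
cv2.imwrite("pics/w7.png",p[:,:,::-1])
print(robot.get_state()["ee_pos"])
E
```

```text
[693.56802641   7.2423516  301.89761915]
```

View pics/w7.png

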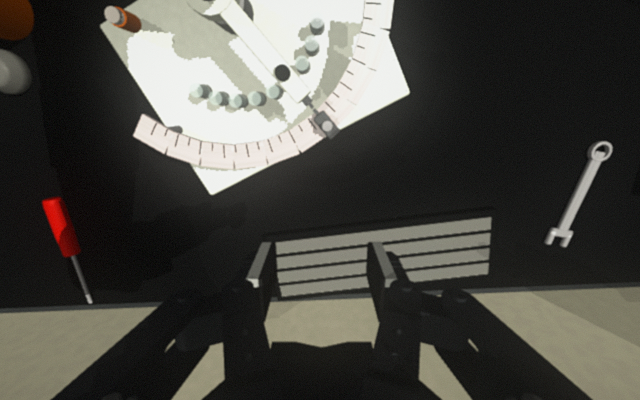

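```bash
python3 - <<'E'
import cv2
a=cv2.imread("pics/w7.png")
cv2.imwrite("pics/w7a.png",cv2.resize(a[55:145,255:355],None,fx=6,fy=6,interpolation=cv2.INTER_CUBIC))
E
```

```text
(no output)
```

View pics/w7a.png

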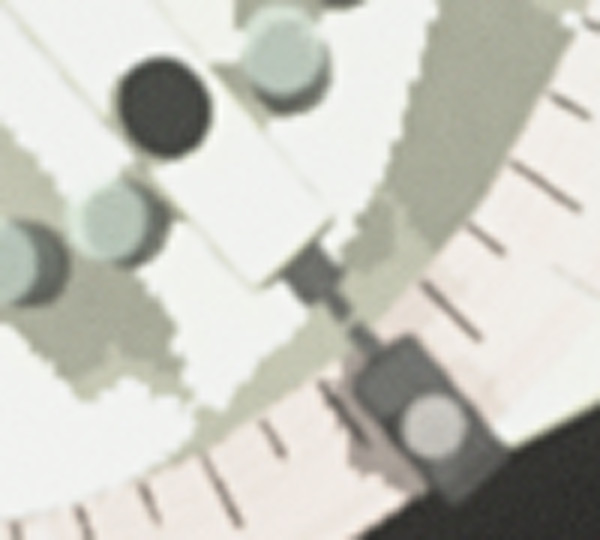

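```bash
python3 - <<'E'
from h import *; import pickle
m=pickle.load(open("pics/w7.pkl","rb"))
c=np.array([497.4,-93.4])
for n,x,y,h in [("base",312,274,104),("tip",341,309,104),("tongue tip",355,328,104),("tongue root",373,347,104),("clip screw",433,427,122),("clip top mid",425,415,120),("dot",165,108,123)]:
    p=onplane(m,255+(x+.5)/6-.5,55+(y+.5)/6-.5,h); d=p[:2]-c; print(n,p.round(1),np.hypot(*d).round(1),np.degrees(np.arctan2(d[1],d[0])).round(2))
E
```

```text
base [607.9  -5.4 104. ] 141.2 38.52
tip [ 6.144e+02 -4.000e-01  1.040e+02] 149.5 38.49
tongue tip [618.    2.1 104. ] 153.8 38.37
tongue root [621.6   5.3 104. ] 158.7 38.48
clip screw [635.8  15.8 122. ] 176.3 38.29
clip top mid [633.7  14.5 120. ] 173.8 38.37
dot [579.8 -28.2 123. ] 105.1 38.37
```

>>> drive_tool:
  motion:
    - [-32, -15.7, 0, 0, 0, 3.2, 50]
    - [-32, -15.7, 0, 0, 0, 3.2, 50]
    - [-32, -15.7, 0, 0, 0, 3.2, 50]
    - [-32, -15.7, 0, 0, 0, 3.2, 50]
    - [-32, -15.7, 0, 0, 0, 3.2, 50]
    - [-32, -15.7, 0, 0, 0, 3.2, 50]
    - [-32, -15.7, 0, 0, 0, 3.2, 50]
    - [-32, -15.7, 0, 0, 0, 3, 50]

```text
t: 11.15
ee_pos: [435.8, -118.5, 302.0]
tcp_rot: [0.554, 0.832, 0.0, 0.001]
force: [-0.4, -0.3, 1.1]
gripper_width: 49.9
```

>>> drive_tool:
  motion:
    - [0, 0, -35, 0, 0, 0, 50]
    - [0, 0, -35, 0, 0, 0, 50]
    - [0, 0, 0, 0, 0, 0, 50]
    - [0, 0, 0, 0, 0, 0, 50]
    - [0, 0, 0, 0, 0, 0, 50]

```text
t: 11.57
ee_pos: [438.8, -118.5, 233.4]
tcp_rot: [0.556, 0.831, 0.0, 0.001]
force: [0.8, -1.2, 1.3]
gripper_width: 50.0
```

```bash
python3 - <<'E'
from h import *; from bench import robot
p,d=robot.read_camera("wrist")
cv2.imwrite("pics/w8.png",p[:,:,::-1])
print(robot.get_state()["ee_pos"])
E
```

```text
[ 439.5420954  -118.71008046  233.86043601]
```

View pics/w8.png

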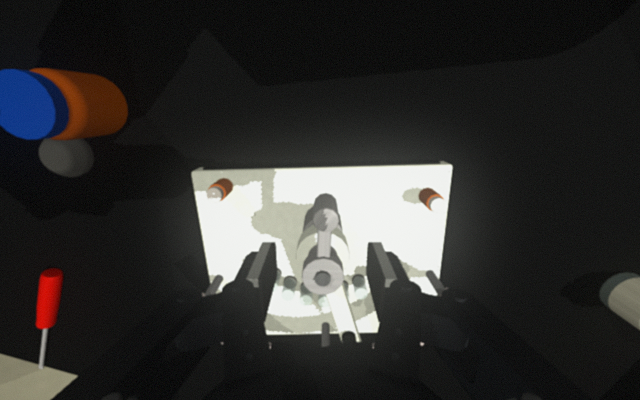

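The grip is at (325,217), roughly midway between the fingers, and the lever stayed where I left it. I'll descend around it.

>>> drive_tool:
  motion:
    - [-1.5, 0, -30, 0, 0, 0, 50]
    - [0, 0, -30, 0, 0, 0, 50]
    - [0, 0, -22, 0, 0, 0, 50]
    - [0, 0, 0, 0, 0, 0, 35]
    - [0, 0, 0, 0, 0, 0, 28]
    - [0, 0, 0, 0, 0, 0, 24]
    - [0, 0, 0, 0, 0, 0, 24]
    - [0, 0, 0, 0, 0, 0, 24]

```text
t: 12.28
ee_pos: [437.8, -118.3, 151.1]
tcp_rot: [0.556, 0.831, 0.001, 0.001]
force: [-0.5, 2.5, 1.9]
gripper_width: 23.9
```

```bash
python3 - <<'E'
from h import *; from bench import robot
p,d=robot.read_camera("wrist")
cv2.imwrite("pics/w9.png",p[:,:,::-1])
s=robot.get_state();print(s["ee_pos"],s["force"],s["gripper_width"])
E
```

```text
[ 437.68237264 -118.34550685  150.96262148] [-0.86745183  3.64354849  2.00847489] 24.066673023830024
```

View pics/w9.png

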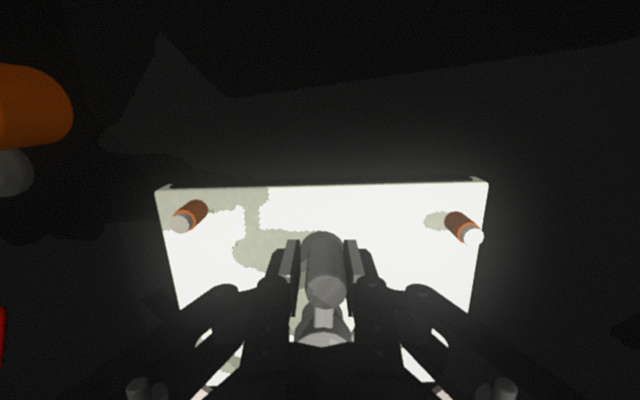

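>>> drive_tool:
  motion:
    - [-2.3, 6.4, 0, 0, 0, -6, 24]
    - [-1.6, 6.6, 0, 0, 0, -6, 24]
    - [-0.9, 6.7, 0, 0, 0, -6, 24]
    - [-0.2, 6.8, 0, 0, 0, -6, 24]
    - [0.5, 6.8, 0, 0, 0, -6, 24]
    - [1.2, 6.7, 0, 0, 0, -6, 24]
    - [0, 0, 0, 0, 0, 0, 24]

```text
t: 12.92
ee_pos: [434.3, -78.8, 150.6]
tcp_rot: [0.786, 0.618, 0.0, 0.002]
force: [-0.9, -0.6, 0.4]
gripper_width: 24.3
```

>>> drive_tool:
  motion:
    - [1.0, 3.2, 0, 0, 0, -3, 24]
    - [1.0, 3.2, 0, 0, 0, -3, 24]
    - [1.3, 3.1, 0, 0, 0, -3, 24]
    - [1.3, 3.1, 0, 0, 0, -3, 24]
    - [1.6, 3.0, 0, 0, 0, -3, 24]
    - [1.6, 3.0, 0, 0, 0, -3, 24]
    - [0, 0, 0, 0, 0, 0, 24]

```text
t: 13.5
ee_pos: [441.5, -60.7, 150.3]
tcp_rot: [0.872, 0.489, -0.0, 0.001]
force: [-2.5, -2.9, 3.4]
gripper_width: 23.6
```

>>> drive_tool:
  motion:
    - [1.3, 1.9, 0, 0, 0, -2, 24]
    - [1.3, 1.9, 0, 0, 0, -2, 24]
    - [1.3, 1.8, 0, 0, 0, -2, 24]
    - [0, 0, 0, 0, 0, 0, 24]
    - [0, 0, 0, 0, 0, 0, 24]

```text
t: 13.92
ee_pos: [445.1, -55.1, 150.0]
tcp_rot: [0.896, 0.443, -0.0, 0.001]
force: [-2.9, -4.5, 4.0]
gripper_width: 24.0
```

>>> drive_tool:
  motion:
    - [1.4, 1.8, 0, 0, 0, -2, 24]
    - [1.4, 1.7, 0, 0, 0, -2, 24]
    - [0, 0, 0, 0, 0, 0, 24]
    - [0, 0, 0, 0, 0, 0, 24]

```text
t: 14.25
ee_pos: [447.9, -51.4, 149.8]
tcp_rot: [0.911, 0.411, -0.0, 0.001]
force: [-2.9, -3.2, 4.7]
gripper_width: 23.9
```

>>> drive_tool:
  motion:
    - [1.4, 1.7, 0, 0, 0, -2, 24]
    - [0, 0, 0, 0, 0, 0, 24]
    - [0, 0, 0, 0, 0, 0, 24]

```text
t: 14.5
ee_pos: [449.3, -49.8, 149.9]
tcp_rot: [0.918, 0.395, -0.0, 0.001]
force: [-2.6, -5.0, 3.8]
gripper_width: 23.8
```

>>> drive_tool:
  motion:
    - [0.8, 0.8, 0, 0, 0, -1, 24]
    - [0, 0, 0, 0, 0, 0, 24]
    - [0, 0, 0, 0, 0, 0, 24]

```text
t: 14.75
ee_pos: [449.9, -49.1, 149.8]
tcp_rot: [0.922, 0.387, -0.0, 0.001]
force: [-4.2, -5.7, 4.5]
gripper_width: 23.9
```

>>> drive_tool:
  motion:
    - [0.8, 0.8, 0, 0, 0, -1, 24]
    - [0, 0, 0, 0, 0, 0, 24]
    - [0, 0, 0, 0, 0, 0, 24]

```text
t: 15.0
ee_pos: [450.7, -48.3, 149.8]
tcp_rot: [0.925, 0.379, -0.0, 0.001]
force: [-3.3, -4.3, 4.4]
gripper_width: 24.0
```

>>> drive_tool:
  motion:
    - [0.8, 0.8, 0, 0, 0, -1, 24]
    - [0, 0, 0, 0, 0, 0, 24]
    - [0, 0, 0, 0, 0, 0, 24]

```text
t: 15.25
ee_pos: [451.0, -48.3, 149.8]
tcp_rot: [0.929, 0.371, -0.001, 0.002]
force: [-5.6, -8.1, 5.2]
gripper_width: 23.7
```

>>> drive_tool:
  motion:
    - [0.8, 0.8, 0, 0, 0, 0, 24]
    - [0, 0, 0, 0, 0, 0, 24]
    - [0, 0, 0, 0, 0, 0, 24]
    - [0, 0, 0, 0, 0, 0, 24]

```text
t: 15.58
ee_pos: [451.0, -48.2, 149.8]
tcp_rot: [0.929, 0.371, -0.002, 0.002]
force: [-8.4, -11.1, 6.2]
gripper_width: 23.9
```

The stop is reached: force rises to 14 N with no motion. I'll release, rise and check.

>>> drive_tool:
  motion:
    - [-1.6, -1.6, 0, 0, 0, 0, 26]
    - [0, 0, 0, 0, 0, 0, 40]
    - [0, 0, 20, 0, 0, 0, 50]
    - [0, 0, 40, 0, 0, 0, 50]
    - [0, 0, 40, 0, 0, 0, 50]
    - [0, 0, 40, 0, 0, 4, 50]
    - [20, 0, 10, 0, 0, 6, 50]
    - [38, 5, 0, 0, 0, 6, 50]

```text
t: 16.25
ee_pos: [509.4, -42.5, 305.0]
tcp_rot: [0.867, 0.498, 0.003, 0.003]
force: [2.0, -0.1, 0.7]
gripper_width: 49.9
```

>>> drive_tool:
  motion:
    - [38, 7, 0, 0, 0, 6, 50]
    - [38, 7, 0, 0, 0, 6, 50]
    - [38, 7, 0, 0, 0, 6, 50]
    - [38, 7, 0, 0, 0, 6, 50]
    - [32, 7, 0, 0, 0, 0, 50]
    - [0, 0, 0, 0, 0, 0, 50]
    - [0, 0, 0, 0, 0, 0, 50]
    - [0, 0, 0, 0, 0, 0, 50]

```text
t: 16.92
ee_pos: [692.6, -6.9, 298.3]
tcp_rot: [0.746, 0.666, -0.0, -0.001]
force: [0.0, -0.4, 0.9]
gripper_width: 50.1
```

```bash
python3 - <<'E'
from h import *; from bench import robot
import pickle
m=robot.camera_model("wrist"); p,d=robot.read_camera("wrist")
pickle.dump(m,open("pics/w10.pkl","wb"))
cv2.imwrite("pics/w10.png",p[:,:,::-1])
print(robot.get_state()["ee_pos"])
p,d=robot.read_camera("top")
cv2.imwrite("pics/t10.png",cv2.resize(p[130:260,260:420,::-1],None,fx=4.6,fy=4.6,interpolation=cv2.INTER_CUBIC))
p,d=robot.read_camera("side")
cv2.imwrite("pics/s10.png",p[:,:,::-1])
E
```

```text
[692.11052664  -7.08359893 299.53276152]
```

View pics/w10.png

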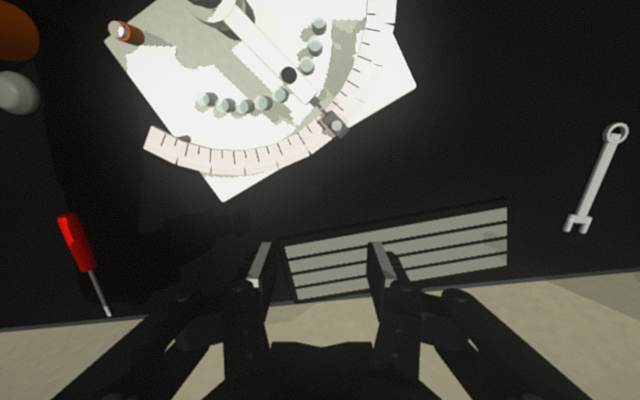

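View pics/t10.png

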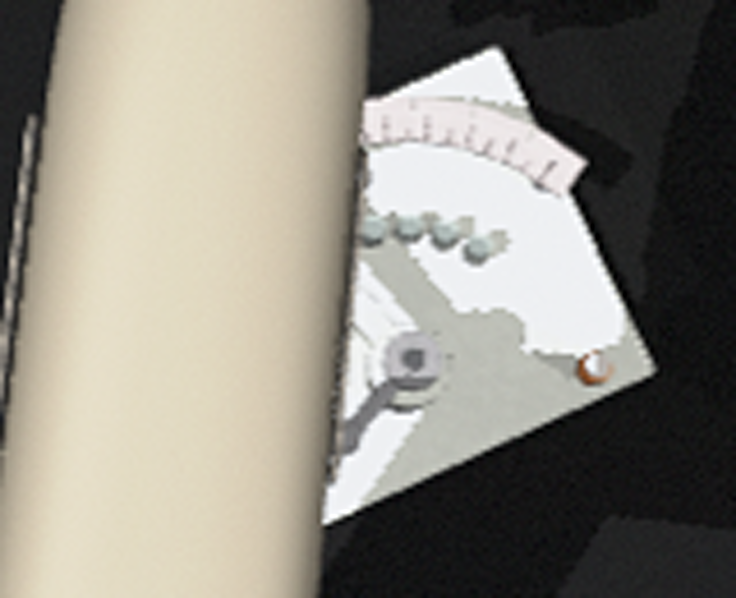

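View pics/s10.png

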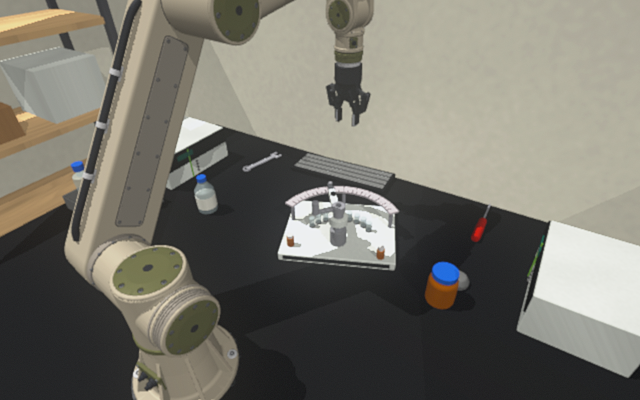

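>>> drive_tool:
  motion:
    - [-10, 41, 0, 0, 0, 0, 50]
    - [-10, 41, 0, 0, 0, 0, 50]
    - [-10, 41, 0, 0, 0, 0, 50]
    - [-10, 41, 0, 0, 0, 0, 50]
    - [-10, 41, 0, 0, 0, 0, 50]
    - [-10, 41, 0, 0, 0, 0, 50]
    - [0, 0, 0, 0, 0, 0, 50]
    - [0, 0, 0, 0, 0, 0, 50]

```text
t: 17.73
ee_pos: [631.8, 237.9, 301.3]
tcp_rot: [0.745, 0.667, 0.001, 0.0]
force: [1.2, -0.8, 0.5]
gripper_width: 49.9
```

```bash
python3 - <<'E'
from h import *; from bench import robot
a=cv2.imread("pics/w10.png")
cv2.imwrite("pics/w10a.png",cv2.resize(a[55:145,265:365],None,fx=6,fy=6,interpolation=cv2.INTER_CUBIC))
p,d=robot.read_camera("top")
cv2.imwrite("pics/t11.png",cv2.resize(p[130:260,260:420,::-1],None,fx=4.6,fy=4.6,interpolation=cv2.INTER_CUBIC))
print(robot.get_state()["force"])
E
```

```text
[ 0.68041753 -0.92359294  0.33505666]
```

View pics/w10a.png

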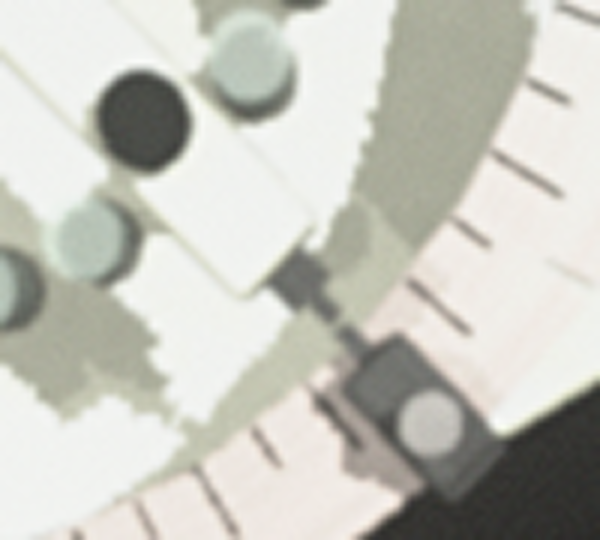

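View pics/t11.png

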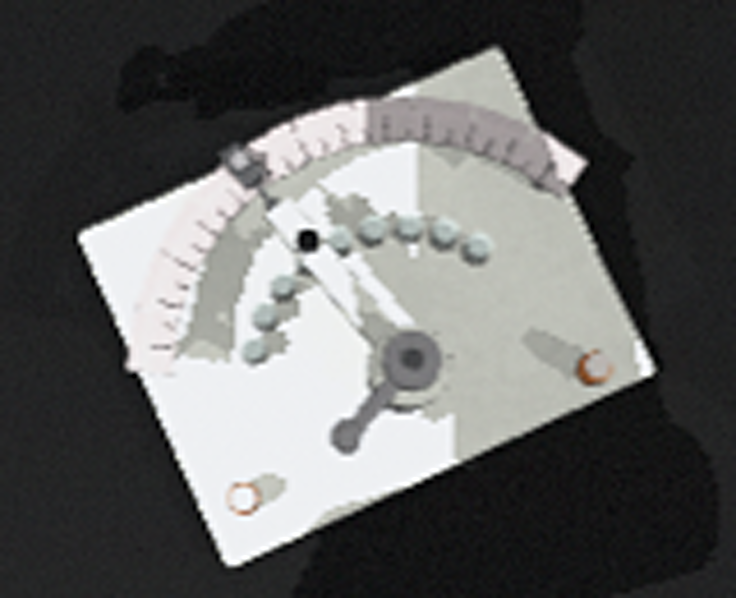

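```bash
python3 - <<'E'
from h import *; from bench import robot; import pickle
m=robot.camera_model("top")
def z(x,y,h): return onplane(m,260+(x+.5)/4.6-.5,130+(y+.5)/4.6-.5,h)
d=z(346,436,186)-z(412,360,160); print("lever",np.hypot(*d[:2]),np.degrees(np.arctan2(d[1],d[0])))
m=pickle.load(open("pics/w10.pkl","rb"))
for n,x,y,h in [("tip",328,314,104),("base",300,278,104),("tongue",345,331,104),("root",360,350,104),("screw",430,424,122),("dot",145,121,123)]:
    p=onplane(m,265+(x+.5)/6-.5,55+(y+.5)/6-.5,h); d=p[:2]-[497.4,-93.4]; print(n,p.round(1),np.hypot(*d).round(1),np.degrees(np.arctan2(d[1],d[0])).round(2))
E
```

```text
lever 65.61400810479691 138.8324903027332
tip [ 6.147e+02 -5.000e-01  1.040e+02] 149.6 38.38
base [607.7  -5.  104. ] 141.4 38.71
tongue [618.1   2.3 104. ] 154.1 38.42
root [621.8   4.8 104. ] 158.5 38.27
screw [635.6  15.8 122. ] 176.2 38.32
dot [579.7 -28.  123. ] 105.1 38.5
```

The lever reads 138.8° against a computed stop of 138.6°. The pointer and the tongue both read about 38.4°.

```bash
python3 -c "
from bench import robot
print(robot.hand_in())"
```

```text
the job is handed in; nothing more can be done
None
```

I loosened the lever to about 1.1 rad and swung the delivery arm about 61° anticlockwise to the index clip. I then turned the lever clockwise to its hard stop and handed the job in after about 18 s of robot time.

- **Pointer:** in the last wrist view the pointer tip and the index tongue read 38.38° and 38.42° in world angle. That puts them well under 1 mm apart, and the alignment looked the same before and after clamping.
- **Lever:** the last top view puts it at 138.8°, against a computed stop of 138.6° (q about 0.00 rad). While I was pushing, the force rose to about 14 N with no further motion.
- **Bystanders:** the vials, bottles and mouse look undisturbed in the pictures. I checked this by eye and did not measure their displacement.
- **Clearance:** the gripper was well clear of everything at hand-in.

No check failed. On the first approach to the lever grip the tool was about 6 mm off and touched it with about 6 N. I corrected that before turning the lever.

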